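# Turn the face-down coaster over against the side of the tray

### The arm

A 7-joint arm with a two-finger parallel gripper is mounted at the origin on a cart in front of the work surface, level with it; the furniture and walls round the work are solid. World frame = base frame: x ahead of the robot, y to its left, z up, the work surface at z = 0. Lengths are in m, angles in rad, forces in N, time in s.
With the tool pointing down it reaches from about 0.4 to 0.85 m from the base axis. Payload 10.4 kg.
Tool frame: the origin (TCP) lies midway between the tips of the shut fingers; the grasp point (between the pads) lies 19 mm behind it; z points along the fingers, y is the line along which they close (so a half turn about z gives the same grasp; the last joint's range is limited). The gripper opens to 87 mm and grips with 3 to 60 N. Pads are 19 mm wide; open, the fingers measure 117 mm over their backs; the gripper's body (75 mm by 190 mm) begins 51 mm behind the grasp point.
Start: joints at [1.224, 0.332, -0.065, 1.46, 0.022, 1.35, -0.088], TCP at [0.199, -0.593, 0.223] pointing down, gripper open.
Joint ranges: [-2.6, 2.6], [-0.5, 2.12], [-1.47, 1.34], [0.16, 2.42], [-1.27, 4.41], [0.06, 2.06], [-2.6, 2.6]. Speed limits (rad/s): [2.22, 2.22, 2.79, 2.79, 3.14, 3.14, 3.14].

### API

Orientations are given as a unit quaternion [x, y, z, w].
In Python, from bench import r gives the robot as it stands.
- The arm moves only by the tool apply_moves, never from a script. Its argument "steps" is a list of rows, each a list of 7 numbers: the turn, a rotation vector about the tool's x, y, z in rad, then the shift along the tool's x, y, z in mm, then the opening, from -1 (shut) to 1 (fully open). In form: [[ax, ay, az, x, y, z, claw], ...]. A call has 1 to 20 rows; each row is the pose to reach, as a shift and turn from the pose commanded when the call began, along the tool's axes at that moment; what a row does not reach only later rows make up. A row lasts 1/12 s, in which the tool goes at most 41.7 mm and 7.16 degrees, less where a joint would pass 70% of its speed; a pose out of reach is approached as far as the arm can. A call with a gripper value outside its range is refused whole. The fingers move at their own pace and stop on an object; "force" is the grip in N (left out, the last holds). Time passes only in rows, so rows that repeat a pose let the fingers close. It gives the time, the measured TCP pose, the force, the opening and the grip force at its end, in the units of the state.
- r.read_state(): the state, without advancing time (a new reading comes with each control period).
- r.camera(name): name is "scene" or "top" or "wrist"; returns a dict with "pixels" (400x640x3 uint8, red, green, blue), "z_map" (400x640 float32, m along the optical axis (not along the pixel's ray), 0 where there is no reading), "fovy" (degrees; the focal length in pixels is half the picture's height over the tangent of half this angle, whatever the lens; pixels are square), "cx", "cy" (the principal point, pixels), "k1" (the pictures are not rectified: a ray, as slopes to the right and down, at radius r is drawn at 1 + k1 r^2 times it, then the intrinsics apply), "position" and "orientation" of the camera in the world. Camera axes: x right, y down, z forward; pixel columns grow to the right and rows downward; lengths in m; the calibration is good to about 2 mm. A picture is of the moment at which its call begins.
- r.close_job(): hands the job in; it is judged then, once.
The state is a dict: "time": time; "joint_positions": joint angles; "joint_vel": joint speeds; "joint_torque": joint torques, N m; "ee_pos": TCP position; "eef_rot": TCP orientation; "ft_force": force on the tool from outside, world axes, zero at the start; "torque": the same for the moment, N m; "width": finger opening in m; "grip_force": force on a finger pad.
Only numpy, scipy, OpenCV 4.12 (cv2) and the standard library are available. Lean on these libraries where they do the work, as an engineer would, in place of code of your own. Each camera call takes 0.05 s, during which the arm holds its last target. There are 200 camera calls.

### The job

One of the two coasters in the tray lies face down with its recess underneath: turn it the right way up, so that it ends flat on the tray floor with its recess on top, like the coaster under the cup. It is too wide and too flat to take hold of, so do not pinch, lift or carry it: gently push it against a flared side of the tray until it rides up and stands leaning there, its top edge above the rim, and then push that top edge back over into the tray so that it falls onto its other face. Leave the cup and its coaster, and everything else on the worktop, where they are.

Things in the scene. Friction and masses are not known exactly. Their poses are not given: they have to be found in the camera images.
- coaster_mid (a point): centre of the face-down coaster, half-way up: a loose light wooden square, 86 x 86 mm, 9 mm thick, 70 to 120 g. One face is flat with a round cork foot 68 mm across, the other has a rim (5 mm wide, 3.5 mm high) round a recess. x, y along its edges; z points out of the flat cork face: up at the start, level on edge, straight down when the right way up.
- coaster: the same face-down coaster; origin at the centre of the face that is underneath at the start, axes as at its centre. It lies in one half of the tray (which half varies), 8 to 35 mm from the short side there. Its lacquered wood slides easily on the tray's polished sides (friction about 0.3) and grips the anti-slip tray floor (about 0.8).
- tray: dark wooden serving tray; it does not move. Origin at its centre on the worktop (z = 0), x along its short, y along its long direction. Flat grey floor 140 mm (x) by 310 mm (y), 8 mm above the worktop. All four sides rise from the floor's edges, flaring outward at 60 degrees to the floor, to a rounded rim 58 mm above the worktop, 8 mm thick.
- tray_foot_a (a point): middle of the line where the floor meets the short side at the tray's +y end (floor height). A coaster leaning fully on that side has its lower edge on this line and its upper edge 75 to 79 mm above the floor (25 mm above the rim) and 35 to 43 mm outward of this line; left alone it stays leaning. Axes as the tray's.
- tray_foot_b (a point): the same at the tray's -y end.
- tray_rim_a (a point): middle of the rim's top over the +y end, 58 mm above the worktop; the rim's inner edge is 29 mm, its outer edge 37 mm farther out than the foot of the side. Axes as the tray's.
- tray_rim_b (a point): the same at the tray's -y end.
- cup_coaster: the other coaster, the same size, loose, lying the right way up in the other half of the tray. Origin at the centre of its underside, z up.
- cup: white espresso cup, loose, standing in the recess of the other coaster; 62 mm across, 80 mm with its handle, 56 mm high, its rim 70 mm above the worktop. Origin on its underside, about 9 mm from the centre of the cup toward the handle; the handle points to its -y.
- cup_b: second white espresso cup, loose, on the worktop left of the tray; 62 x 80 x 56 mm, origin on its underside. Bystander.
- teaspoon: steel teaspoon, 135 mm long, loose, left of the tray; origin underneath its middle. Bystander.
- cream_jug: white cream jug with a handle, 67 x 103 x 85 mm, loose, right of the tray; origin on its underside. Bystander.
- honey_jar: honey jar with a screw lid, 66 x 72 x 102 mm, loose, right of the tray; origin on its underside. Bystander.
- lemon: lemon, 78 x 55 x 56 mm, loose, right and behind the tray; origin underneath. Bystander.
Mind the look-alikes: they are no part of the job. What is shaped like the coaster but green is not meant.

How it is judged:
By the outcome, as a careful person would: the job done as asked, in the order asked, and still so for the second after the job is handed in, with the robot touching nothing.
It also fails if it takes over 56 s, if anything falls off the work surface, if the arm or the gripper's body presses on something with over 40 N, if the wrist force passes 120 N, or if a joint passes its speed limit or range.

## Working session

There is one attempt and no reset: what is moved stays moved. The work goes in short steps, Python scripts to look and compute and a tool call to move; the robot and the scene stay as the last step left them, time stands still between calls to the robot, and variables do not carry over. Pictures are saved under pics/ and viewed, at most 10 in all, crops included, and the job is handed in when it is done.

Besides the shell and the picture viewer there is one more tool, called after ">>>" in YAML: its name, and indented under it one key for each argument. apply_moves: Moves the arm, as the interface text tells. Its arguments: {"type":"object","properties":{"steps":{"type":"array","items":{"type":"array","items":{"type":"number"}}},"force":{"type":"number"}},"required":["steps"]}

```bash
mkdir -p pics
cat > h.py <<'E'
import numpy as np, cv2
from scipy.spatial.transform import Rotation as R
from bench import r
def K(c):
    f=200/np.tan(np.radians(c['fovy'])/2); return np.array([[f,0,c['cx']],[0,f,c['cy']],[0,0,1.]])
def cloud(c):
    v,u=np.mgrid[0:400,0:640]
    n=cv2.undistortPoints(np.stack([u.ravel(),v.ravel()],1).astype(float)[:,None],K(c),np.array([c['k1'],0,0,0,0])).reshape(400,640,2)
    z=c['z_map']; p=np.dstack([n[...,0]*z,n[...,1]*z,z])
    P=p@R.from_quat(c['orientation']).as_matrix().T+np.array(c['position']); P[z==0]=np.nan
    return P
def save(c,n,crop=None,s=1):
    im=c['pixels'][...,::-1]
    if crop: a,b,d,e=crop; im=im[b:e,a:d]
    cv2.imwrite('pics/'+n,cv2.resize(im,None,fx=s,fy=s,interpolation=cv2.INTER_CUBIC))
E
python3 - <<'E'
from h import *
t=r.camera('top'); s=r.camera('scene')
np.savez('t.npz',P=cloud(t),im=t['pixels']); np.savez('s.npz',P=cloud(s),im=s['pixels'])
cv2.imwrite('pics/a.png',np.hstack([cv2.resize(x['pixels'][...,::-1],(400,250)) for x in (t,s)]))
save(t,'top.png',s=1.25)
print(t['position'],t['orientation'],s['position'],r.read_state())
E
```

```text
[ 0.32918214 -0.0982241   1.55725955] [ 0.70558965 -0.70425831  0.04664197 -0.06315064] [-0.16431531  0.65317076  0.86665882] {'time': 0.1, 'joint_positions': array([ 1.22441612,  0.33277666, -0.0647221 ,  1.4608592 ,  0.02162432,
        1.34993359, -0.08849008]), 'joint_vel': array([ 0.00072694, -0.0019182 , -0.00097858, -0.0032247 , -0.00065471,
        0.00249734, -0.00067446]), 'joint_torque': array([ 1.37207957e-03, -6.24547219e+01,  2.44587637e-02, -3.90719032e+01,
       -6.15494815e-02,  3.67237930e-02,  5.17746469e-05]), 'ee_pos': array([ 0.19873149, -0.59218446,  0.22185268]), 'eef_rot': array([ 9.86919724e-01,  1.61211190e-01, -1.40831883e-04, -6.24471839e-04]), 'ft_force': array([ 0.32456947, -0.96690799,  0.7261269 ]), 'torque': array([-0.00139273,  0.03927217,  0.024047  ]), 'grip_force': 0.0, 'width': 0.0870762036430901}
```

View pics/top.png

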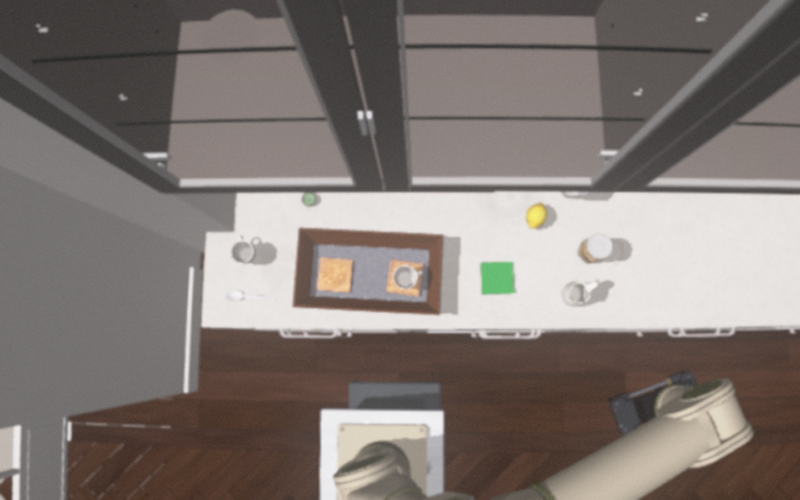

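View pics/a.png

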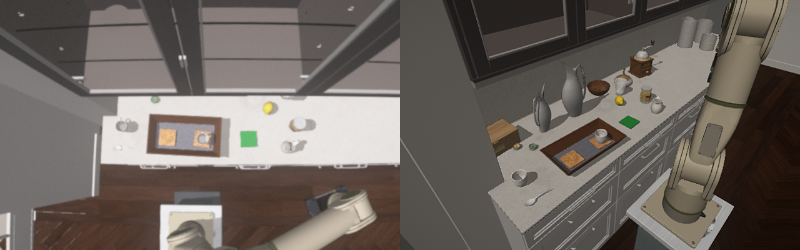

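Candidates: light wood coaster without a cup at full-picture pixel (268,220), coaster with the cup at (324,222), and a green square at (398,222), which is the decoy. The bare wooden one in the tray's left half fits. I'll measure it and confirm in a crop.

Run:
```python
from h import *
d=np.load('t.npz');P=d['P'];im=d['im'].astype(int)
hsv=cv2.cvtColor(d['im'],cv2.COLOR_RGB2HSV)
def rect(m,n,z0=None):
    m=m.astype(np.uint8); k,l,st,ce=cv2.connectedComponentsWithStats(m)
    for i in range(1,k):
        if st[i,4]<150: continue
        q=P[l==i]; q=q[~np.isnan(q[:,0])]
        (c,s,a)=cv2.minAreaRect((q[:,:2]*1000).astype(np.float32))
        print(n,st[i],np.round(c,1),np.round(s,1),round(a,2),'z',np.round(np.percentile(q[:,2],[5,50,95])*1000,1))
roi=np.zeros(P.shape[:2],bool); roi[180:260,225:365]=1
w=(hsv[...,0]>8)&(hsv[...,0]<25)&(hsv[...,1]>90)&(hsv[...,2]>130)&roi
rect(w,'wood')
rect(roi&(P[...,2]>0.048)&(P[...,2]<0.066),'rim')
rect(roi&(hsv[...,1]<70)&(hsv[...,2]<150)&(P[...,2]<.015)&(P[...,2]>0.003),'floor')
rect(roi&(P[...,2]>0.02),'tray')
rect(roi&(P[...,2]>0.063),'cup')
a=cv2.resize(d['im'][175:265,225:365,::-1],None,fx=5,fy=5,interpolation=cv2.INTER_CUBIC)
s=np.load('s.npz')['im'][210:290,195:335,::-1]
s=cv2.resize(s,(525,300),interpolation=cv2.INTER_CUBIC)
cv2.imwrite('pics/c.png',np.vstack([cv2.resize(a,(525,300)),s]))
```

```text
wood [256 208  25  24 503] [500.4 124. ] [79.  77.2] 87.94 z [11.5 17.  22.1]
rim [ 233  182  122   70 1314] [508.3  35.9] [382.4 211.7] 87.18 z [49.  55.  61.3]
floor [246 193  39  47 335] [511.3 139.4] [119.7 150. ] 85.74 z [ 3.9  8.8 14. ]
floor [312 206  32  37 193] [465.4 -98.9] [ 73.2 155.5] 47.98 z [ 3.5  8.7 13.6]
tray [ 233  182  122   70 3030] [508.3  35.9] [382.4 211.7] 87.18 z [23.2 44.9 59.7]
tray [313 212  26  20 218] [491.8 -62.6] [66.6 66.4] 60.9 z [20.7 40.8 70.9]
```

View pics/c.png

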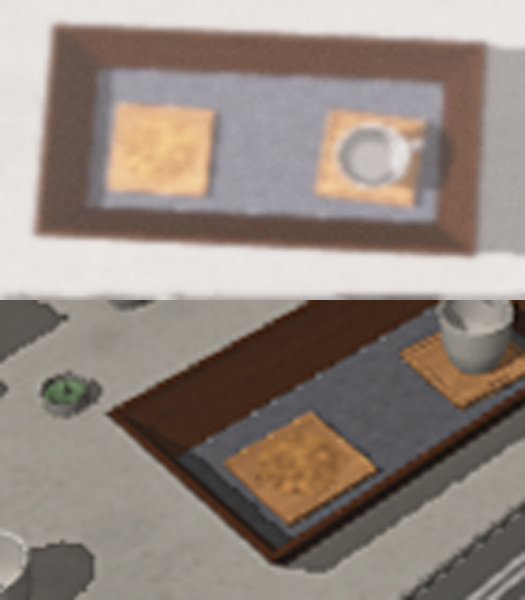

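The crop shows the left coaster with the mottled cork face up, so it is face down and the one meant. It lies nearest the +y short side, with a gap of about 24 mm. The right one carries the cup. Next I move to a hover behind it with the fingers shut.

>>> apply_moves:
  steps:
    - [0,0,-0.15,61,-65,0,-1]
    - [0,0,-0.3,122,-130,0,-1]
    - [0,0,-0.45,183,-195,0,-1]
    - [0,0,-0.6,244,-260,0,-1]
    - [0,0,-0.75,306,-325,0,-1]
    - [0,0,-0.9,367,-390,0,-1]
    - [0,0,-1.05,428,-455,0,-1]
    - [0,0,-1.2,489,-520,0,-1]
    - [0,0,-1.2,489,-520,0,-1]
    - [0,0,-1.2,489,-520,0,-1]
    - [0,0,-1.2,489,-520,0,-1]
    - [0,0,-1.2,489,-520,0,-1]
    - [0,0,-1.2,489,-520,0,-1]
    - [0,0,-1.2,489,-520,0,-1]
    - [0,0,-1.2,489,-520,0,-1]
    - [0,0,-1.2,489,-520,0,-1]
    - [0,0,-1.2,489,-520,0,-1]
    - [0,0,-1.2,489,-520,0,-1]
    - [0,0,-1.2,489,-520,0,-1]
    - [0,0,-1.2,489,-520,0,-1]
  force: 20

```text
time: 1.77
ee_pos: [0.4967, 0.0558, 0.2221]
eef_rot: [0.723, 0.691, -0.0, -0.0]
ft_force: [-0.0, -0.1, 1.1]
width: 0.0004
grip_force: 0.0
```

Run:
```python
from h import *
c=r.camera('wrist'); P=cloud(c); np.savez('w.npz',P=P,im=c['pixels'])
save(c,'w.png')
hsv=cv2.cvtColor(c['pixels'],cv2.COLOR_RGB2HSV)
print(c['position'],R.from_quat(r.read_state()['eef_rot']).as_matrix()[:,0])
w=(hsv[...,0]>8)&(hsv[...,0]<25)&(hsv[...,1]>90)&(hsv[...,2]>110)&(P[...,2]<.03)
k,l,st,ce=cv2.connectedComponentsWithStats(w.astype(np.uint8))
for i in range(1,k):
    if st[i,4]<1500: continue
    q=P[l==i]; q=q[~np.isnan(q[:,0])]
    print(st[i],np.round(np.median(q,0)*1000,1),[np.round(x,1) for x in cv2.minAreaRect((q[:,:2]*1000).astype(np.float32))])
```

```text
[0.50057682 0.12453918 0.38393278] [ 4.81221023e-02  9.98841254e-01 -6.42680175e-04]
[ 283   66   82   85 6553] [504.1 129.6  17. ] [array([504.1, 127.7]), array([85.7, 85.1]), np.float64(85.6)]
```

View pics/w.png

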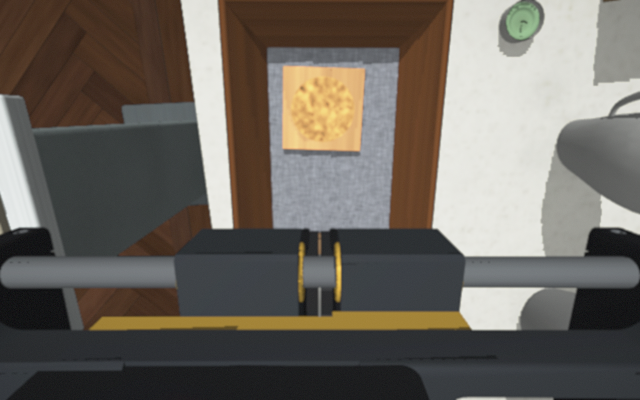

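The wrist view shows the cork-up coaster at (323,110), the end wall above it and the floor edge at about row 48. I'll measure the tray end and its direction from depth.

Run:
```python
from h import *
P=np.load('w.npz')['P']; rows=np.arange(400)[:,None]*np.ones((1,640))
C=np.array([.504,.1277])
def fit(m,ax):
    q=P[m]; z=q[:,2]
    # linear fit: ax = a + b*other + c*z
    o=1-ax; A=np.c_[np.ones(len(q)),q[:,o],z]; s=np.ones(len(q),bool)
    for _ in range(4):
        x=np.linalg.lstsq(A[s],q[s,ax],rcond=None)[0]; e=q[:,ax]-A@x; s=abs(e)<max(.002,2*e[s].std())
    return x,s.sum(),e[s].std()
z=P[...,2]; ok=(z>.018)&(z<.05)&(rows<200)
end=ok&(P[...,1]>.19)&(abs(P[...,0]-.513)<.06)
x,n,e=fit(end,1); print('end',x,n,e,'foot y at x=.504:',x[0]+x[1]*.504+x[2]*.008,'slope dz/dy',1/x[2])
for nm,m in (('right',ok&(P[...,0]>.57)&(P[...,1]<.18)&(P[...,0]<.63)),('left',ok&(P[...,0]<.45)&(P[...,1]<.18)&(P[...,0]>.38))):
    x,n,e=fit(m,0); print(nm,x,n,e,'foot x at y=.1277:',x[0]+x[1]*.1277+x[2]*.008)
f=(z<.02)&(P[...,1]<.08)&(P[...,1]>.03)&(rows<220)&(abs(P[...,0]-.5)<.05); print('floor z',np.median(z[f]))
```

```text
end [ 0.21269041 -0.05001826  0.56997208] 3726 0.0006296030443300378 foot y at x=.504: 0.1920409807734307 slope dz/dy 1.7544719135382953
right [0.57441673 0.04864377 0.57461641] 3988 0.0006453780871153305 foot x at y=.1277: 0.5852254690122036
left [ 0.44329107  0.04874417 -0.57959963] 3407 0.0005854626662508184 foot x at y=.1277: 0.4448789049824359
floor z 0.007846853804660298
```

>>> apply_moves:
  steps:
    - [0,0,0,7,4,30,-1]
    - [0,0,0,7,4,60,-1]
    - [0,0,0,7,4,90,-1]
    - [0,0,0,7,4,120,-1]
    - [0,0,0,7,4,150,-1]
    - [0,0,0,7,4,170,-1]
    - [0,0,0,7,4,185,-1]
    - [0,0,0,7,4,195,-1]
    - [0,0,0,7,4,200,-1]
    - [0,0,0,7,4,204,-1]
    - [0,0,0,7,4,207,-1]
    - [0,0,0,7,4,209,-1]
    - [0,0,0,7,4,211,-1]
    - [0,0,0,7,4,211,-1]
    - [0,0,0,7,4,211,-1]

```text
time: 3.07
ee_pos: [0.5015, 0.0628, 0.0118]
eef_rot: [0.724, 0.69, 0.0, 0.0]
ft_force: [0.3, 0.5, 0.4]
width: 0.0004
grip_force: 0.0
```

>>> apply_moves:
  steps:
    - [0,0,0,2,0,1.5,-1]
    - [0,0,0,5,0,1.5,-1]
    - [0,0,0,8,0,1.5,-1]
    - [0,0,0,10,0,1.5,-1]
    - [0,0,0,12,0,1.5,-1]
    - [0,0,0,14,0,1.5,-1]
    - [0,0,0,16,0,1.5,-1]
    - [0,0,0,18,0,1.5,-1]
    - [0,0,0,20,0,1.5,-1]
    - [0,0,0,22,0,1.5,-1]
    - [0,0,0,24,0,1.5,-1]
    - [0,0,0,26,0,1.5,-1]
    - [0,0,0,28,0,1.5,-1]
    - [0,0,0,30,0,1.5,-1]
    - [0,0,0,32,0,1.5,-1]
    - [0,0,0,34,0,1.5,-1]
    - [0,0,0,36,0,1.5,-1]
    - [0,0,0,38,0,1.5,-1]
    - [0,0,0,40,0,1.5,-1]
    - [0,0,0,42,0,1.5,-1]

```text
time: 4.73
ee_pos: [0.5032, 0.1052, 0.01]
eef_rot: [0.723, 0.69, 0.0, -0.0]
ft_force: [0.1, -1.6, -0.7]
width: 0.0004
grip_force: 0.7
```

```bash
cat > look.py <<'E'
from h import *
import sys
c=r.camera('wrist'); P=cloud(c)
if len(sys.argv)>1: save(c,sys.argv[1])
hsv=cv2.cvtColor(c['pixels'],cv2.COLOR_RGB2HSV)
w=(hsv[...,0]>8)&(hsv[...,0]<25)&(hsv[...,1]>90)&(hsv[...,2]>110)
w&=(abs(P[...,0]-.51)<.1)&(P[...,1]>.05)&(P[...,1]<.26)
k,l,st,ce=cv2.connectedComponentsWithStats(w.astype(np.uint8))
for i in range(1,k):
    if st[i,4]<600: continue
    q=P[l==i]; q=q[~np.isnan(q[:,0])]; m=q.mean(0); n=np.linalg.svd(q-m,full_matrices=False)[2][2]; n*=np.sign(n[2])
    print(st[i],'mean',np.round(m*1000,1),'n',np.round(n,3),'tilt',round(np.degrees(np.arccos(n[2])),1),'lo',np.round(np.percentile(q,1,axis=0)*1000),'hi',np.round(np.percentile(q,99,axis=0)*1000))
E
python3 look.py
```

```text
[  18    0   67  256 3941] mean [416.6 172.4  57.2] n [ 0.014 -0.003  1.   ] tilt 0.8 lo [413. 128.  56.] hi [420. 211.  59.]
[  467    11   152   245 23735] mean [599.7 150.8  32. ] n [-0.867  0.042  0.497] tilt 60.2 lo [585. 103.   8.] hi [610. 197.  50.]
[  201    41   224   192 31394] mean [506.5 166.   27.6] n [-0.012 -0.204  0.979] tilt 11.8 lo [463. 119.  17.] hi [546. 201.  35.]
[  77  288  410   43 6993] mean [500.2 121.3  93.6] n [-0.034 -0.867  0.498] tilt 60.2 lo [411.  65.   8.] hi [588. 132. 111.]
[ 514  288   62   41 1885] mean [602.4  87.7  42. ] n [-0.858  0.03   0.513] tilt 59.1 lo [596.  78.  31.] hi [608.  99.  50.]
```

>>> apply_moves:
  steps:
    - [0,0,0,2,0,0,-1]
    - [0,0,0,4,0,0,-1]
    - [0,0,0,6,0,0,-1]
    - [0,0,0,8,0,0,-1]
    - [0,0,0,10,0,0,-1]
    - [0,0,0,12,0,0,-1]
    - [0,0,0,14,0,0,-1]
    - [0,0,0,16,0,0,-1]
    - [0,0,0,18,0,0,-1]
    - [0,0,0,20,0,0,-1]
    - [0,0,0,22,0,0,-1]
    - [0,0,0,24,0,0,-1]
    - [0,0,0,26,0,0,-1]
    - [0,0,0,28,0,0,-1]
    - [0,0,0,30,0,0,-1]
    - [0,0,0,32,0,0,-1]
    - [0,0,0,34,0,0,-1]
    - [0,0,0,36,0,0,-1]
    - [0,0,0,38,0,0,-1]
    - [0,0,0,40,0,0,-1]

```text
time: 6.45
ee_pos: [0.5052, 0.1449, 0.01]
eef_rot: [0.724, 0.69, 0.0, 0.0]
ft_force: [0.3, -0.9, -0.2]
width: 0.0003
grip_force: 0.3
```

```bash
python3 look.py
```

```text
[   35    70   595   186 42612] mean [503.7 202.9  53.2] n [ 0.002 -0.592  0.806] tilt 36.3 lo [416. 160.  18.] hi [598. 228.  70.]
[  77  288  395   42 6055] mean [496.7 166.8 103.4] n [-0.042 -0.856  0.515] tilt 59.0 lo [413. 136.  56.] hi [539. 171. 111.]
```

>>> apply_moves:
  steps:
    - [0,0,0,2,0,0,-1]
    - [0,0,0,4,0,0,-1]
    - [0,0,0,6,0,0,-1]
    - [0,0,0,8,0,0,-1]
    - [0,0,0,10,0,0,-1]
    - [0,0,0,12,0,0,-1]
    - [0,0,0,14,0,0,-1]
    - [0,0,0,16,0,0,-1]
    - [0,0,0,18,0,0,-1]
    - [0,0,0,20,0,0,-1]
    - [0,0,0,21,0,0,-1]
    - [0,0,0,22,0,0,-1]
    - [0,0,0,23,0,0,-1]
    - [0,0,0,24,0,0,-1]
    - [0,0,0,25,0,0,-1]

```text
time: 7.75
ee_pos: [0.5064, 0.1697, 0.01]
eef_rot: [0.724, 0.69, -0.0, 0.0]
ft_force: [0.7, 0.0, -1.7]
width: 0.0004
grip_force: 0.3
```

```bash
python3 look.py w2.png
```

```text
[   51   131   563   125 29379] mean [506.  218.5  67.6] n [-0.017 -0.814  0.58 ] tilt 54.6 lo [417. 186.  21.] hi [602. 235.  85.]
[  78  288  394   42 5967] mean [498.1 191.7 103.5] n [-0.042 -0.857  0.514] tilt 59.0 lo [415. 162.  57.] hi [540. 196. 110.]
```

View pics/w2.png

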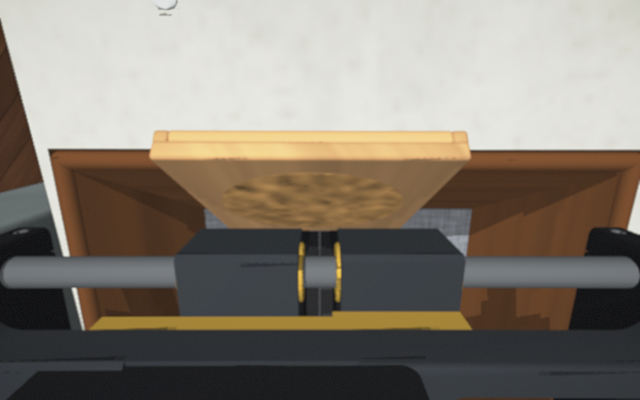

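The coaster leans on the end wall with its top edge (row 131–160) above the rim. A few more millimetres will seat it.

>>> apply_moves:
  steps:
    - [0,0,0,1,0,0,-1]
    - [0,0,0,2,0,0,-1]
    - [0,0,0,3,0,0,-1]
    - [0,0,0,4,0,0,-1]
    - [0,0,0,4,0,0,-1]

```text
time: 8.22
ee_pos: [0.5066, 0.1729, 0.0099]
eef_rot: [0.724, 0.69, -0.001, 0.0]
ft_force: [-0.6, -4.9, 0.8]
width: 0.0004
grip_force: 2.2
```

```bash
python3 look.py
```

```text
[   52   146   559   110 25788] mean [506.1 219.9  70.3] n [-0.02  -0.844  0.535] tilt 57.6 lo [417. 190.  24.] hi [603. 234.  87.]
[  77  288  394   42 6000] mean [498.4 195.  103.5] n [-0.041 -0.857  0.514] tilt 59.1 lo [415. 165.  57.] hi [541. 199. 110.]
```

>>> apply_moves:
  steps:
    - [0,0,0,-4,0,0,-1]
    - [0,0,0,-10,0,0,-1]
    - [0,0,0,-20,0,0,-1]
    - [0,0,0,-30,0,0,-1]
    - [0,0,0,-40,0,-5,-1]
    - [0,0,0,-45,0,-25,-1]
    - [0,0,0,-45,0,-50,-1]
    - [0,0,0,-45,0,-75,-1]
    - [0,0,0,-45,0,-100,-1]
    - [0,0,0,-45,0,-125,-1]
    - [0,0,0,-45,0,-145,-1]
    - [0,0,0,-45,0,-145,-1]
    - [0,0,0,-45,0,-145,-1]

```text
time: 9.35
ee_pos: [0.5051, 0.128, 0.1559]
eef_rot: [0.724, 0.69, 0.001, 0.001]
ft_force: [0.2, -0.5, 0.2]
width: 0.0003
grip_force: 0.0
```

```bash
python3 look.py
```

```text
[ 192   57  262  171 9399] mean [500.6 209.5  60.4] n [ 0.121 -0.732  0.671] tilt 47.9 lo [413. 126.  17.] hi [598. 233.  86.]
[  90  311  379   19 5553] mean [501.3 151.7 252.7] n [-0.035 -0.873  0.486] tilt 60.9 lo [458. 149. 248.] hi [538. 154. 256.]
```

It is still leaning, with its top at z 86 mm. Now over it to the outside and down.

>>> apply_moves:
  steps:
    - [0,0,0,20,0,0,-1]
    - [0,0,0,45,0,0,-1]
    - [0,0,0,70,0,0,-1]
    - [0,0,0,95,0,0,-1]
    - [0,0,0,120,0,0,-1]
    - [0,0,0,140,0,0,-1]
    - [0,0,0,150,0,0,-1]
    - [0,0,0,152,0,5,-1]
    - [0,0,0,152,0,20,-1]
    - [0,0,0,152,0,40,-1]
    - [0,0,0,152,0,60,-1]
    - [0,0,0,152,0,75,-1]
    - [0,0,0,152,0,85,-1]
    - [0,0,0,152,0,88,-1]
    - [0,0,0,152,0,88,-1]
    - [0,0,0,152,0,88,-1]

```text
time: 10.73
ee_pos: [0.512, 0.2803, 0.0676]
eef_rot: [0.724, 0.69, 0.0, 0.0]
ft_force: [0.8, 0.8, 0.9]
width: 0.0004
grip_force: 0.0
```

Run:
```python
from h import *
s=r.camera('scene'); save(s,'s2.png',(180,180,380,300),4)
```

```text
(no output)
```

View pics/s2.png

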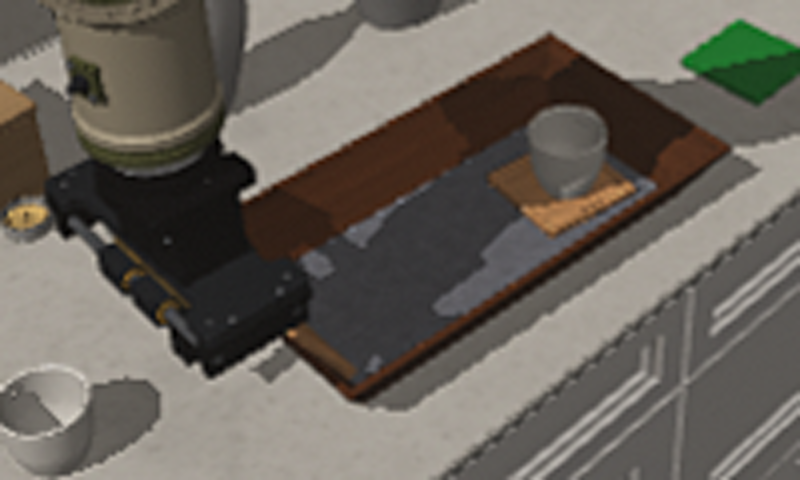

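The coaster leans at (300,340) in the crop, in front of the gripper, and nothing is touched. I push inward along the tool's -x.

>>> apply_moves:
  steps:
    - [0,0,0,-6,0,0,-1]
    - [0,0,0,-12,0,0,-1]
    - [0,0,0,-18,0,0,-1]
    - [0,0,0,-23,0,0,-1]
    - [0,0,0,-27,0,0,-1]
    - [0,0,0,-30,0,0,-1]
    - [0,0,0,-32,0,0,-1]
    - [0,0,0,-34,0,0,-1]
    - [0,0,0,-36,0,0,-1]
    - [0,0,0,-38,0,0,-1]
    - [0,0,0,-40,0,0,-1]
    - [0,0,0,-42,0,0,-1]
    - [0,0,0,-44,0,0,-1]
    - [0,0,0,-46,0,0,-1]
    - [0,0,0,-48,0,0,-1]
    - [0,0,0,-50,0,0,-1]
    - [0,0,0,-52,0,0,-1]
    - [0,0,0,-54,0,0,-1]
    - [0,0,0,-56,0,0,-1]
    - [0,0,0,-58,0,0,-1]

```text
time: 12.45
ee_pos: [0.5089, 0.2225, 0.067]
eef_rot: [0.724, 0.69, 0.0, 0.0]
ft_force: [-1.3, -0.8, 0.0]
width: 0.0005
grip_force: 0.0
```

>>> apply_moves:
  steps:
    - [0,0,0,-2,0,0,-1]
    - [0,0,0,-4,0,0,-1]
    - [0,0,0,-6,0,0,-1]
    - [0,0,0,-8,0,0,-1]
    - [0,0,0,-10,0,0,-1]
    - [0,0,0,-12,0,0,-1]
    - [0,0,0,-14,0,0,-1]
    - [0,0,0,-16,0,0,-1]
    - [0,0,0,-18,0,0,-1]
    - [0,0,0,-20,0,0,-1]

```text
time: 13.28
ee_pos: [0.5079, 0.2025, 0.067]
eef_rot: [0.724, 0.69, -0.0, 0.0]
ft_force: [-0.4, 0.1, -0.4]
width: 0.0004
grip_force: 0.0
```

Run:
```python
from h import *
s=r.camera('scene'); save(s,'s3.png',(180,180,380,300),4)
P=cloud(s); t=r.camera('top'); T=cloud(t)
m=(abs(T[...,0]-.51)<.06)&(T[...,1]>.06)&(T[...,1]<.25)&(T[...,2]<.12); q=T[m]; print(len(q)); 
for y in np.arange(.06,.24,.02):
    k=q[(q[:,1]>y)&(q[:,1]<y+.02)]; print(round(y,2),len(k),np.round(np.percentile(k[:,2],[10,50,90])*1000) if len(k) else '')
```

```text
1158
0.06 215 [ 4.  8. 12.]
0.08 213 [ 3.  7. 11.]
0.1 224 [ 3.  8. 13.]
0.12 240 [ 5. 57. 71.]
0.14 130 [ 7. 40. 51.]
0.16 100 [ 6. 21. 33.]
0.18 32 [ 6. 11. 18.]
0.2 4 [27. 29. 41.]
0.22 0
```

View pics/s3.png

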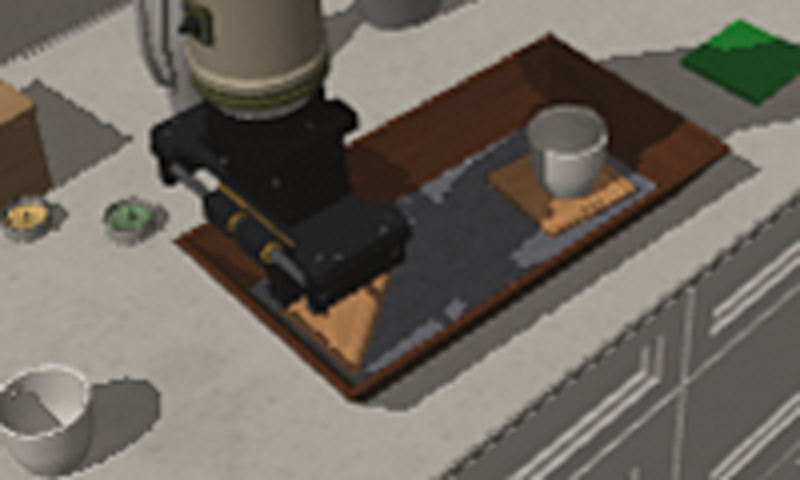

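The coaster was caught mid-fall, swinging inward away from the fingers. I rise, let it settle, and check.

>>> apply_moves:
  steps:
    - [0,0,0,0,0,0,-1]
    - [0,0,0,0,0,0,-1]
    - [0,0,0,0,0,0,-1]
    - [0,0,0,0,0,-20,-1]
    - [0,0,0,0,0,-50,-1]
    - [0,0,0,0,0,-80,-1]
    - [0,0,0,-25,0,-110,-1]
    - [0,0,0,-50,0,-140,-1]
    - [0,0,0,-75,0,-160,-1]
    - [0,0,0,-100,0,-160,-1]
    - [0,0,0,-125,0,-160,-1]
    - [0,0,0,-145,0,-160,-1]
    - [0,0,0,-145,0,-160,-1]
    - [0,0,0,-145,0,-160,-1]
    - [0,0,0,-145,0,-160,-1]

```text
time: 14.63
ee_pos: [0.501, 0.0587, 0.2271]
eef_rot: [0.723, 0.691, 0.0, -0.0]
ft_force: [-1.1, -0.4, 0.4]
width: 0.0006
grip_force: 0.0
```

```bash
python3 look.py w4.png
python3 - <<'E'
from h import *
r0=np.load('s.npz'); s=r.camera('scene')
d=(np.abs(s['pixels'].astype(int)-r0['im']).sum(2)>90)
print('cup region changed px',d[215:255,285:335].sum())
E
```

```text
[ 216    0  217  195 1544] mean [469.7 188.5  57.5] n [-0. -0.  1.] tilt 0.0 lo [410.  59.  55.] hi [606. 228.  59.]
[ 276   62   82   83 6478] mean [503.1 138.   14. ] n [0.001 0.003 1.   ] tilt 0.2 lo [461.  94.  12.] hi [545. 179.  18.]
[  90  311  381   19 5551] mean [497.6  82.4 324. ] n [-0.033 -0.875  0.483] tilt 61.1 lo [454.  80. 320.] hi [535.  85. 328.]
cup region changed px 26
```

View pics/w4.png

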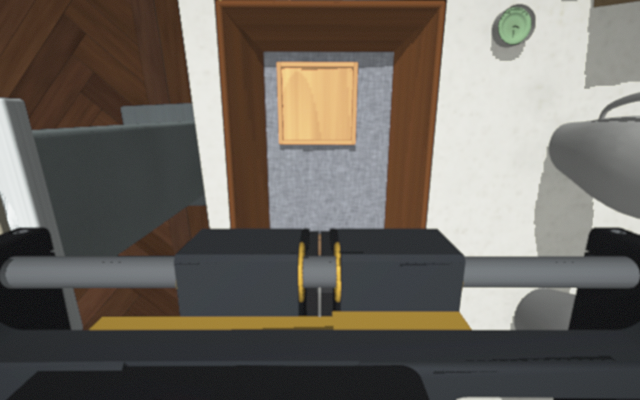

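The coaster at (317,104) lies flat, tilt 0.2°, with its rim and recess on top. The robot touches nothing, so I hand it in.

```bash
python3 -c "
from bench import r
print(r.close_job())"
```

```text
the job is handed in; nothing more can be done
None
```

The coaster now lies flat on the tray floor with its recess on top. The cup and its coaster looked unmoved in the last scene picture, the moves were clear of everything else on the worktop, and the job was handed in at about 15 s of the 56 s allowed.

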